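Move the row of laundry supplies from the timber shelf to the drawer unit

TASK

Move the four laundry supplies that stand in a row on the pale timber shelf's round coasters into the four bays on top of the white drawer unit, one to a bay and in the same order: the one nearest you on the shelf goes in the bay nearest you, and so on to the back. Lower each one upright onto the floor of its bay without dropping it or tipping it over, and leave the glass jar on the unit where it stands.

Things in the scene. Friction and masses are not known exactly. Their poses are not given: they have to be found in the camera images.
- dropper: slim amber glass bottle with a dropper bulb: round body 44 mm across and 78 mm high, a black collar 25 mm across from 86 to 103 mm, a rubber bulb 17 mm across up to 118 mm (the top); 0.16 kg (give or take a third). Loose; stands upright on its coaster at the start. Origin: centre of its underside, z up.
- tin: plain square aluminium tin with a small round screw cap: body 42 x 42 mm and 88 mm high, its sides along its own x and y axes, cap 26 mm across up to 101 mm (the top); 0.20 kg (give or take a third). Loose; stands upright on its coaster at the start. Origin: centre of its underside, z up. Turned up to 0.25 rad against the shelf.
- softener: white plastic bottle with a big grey cap: round body 52 mm across up to 56 mm, tapering to 32 mm at 82 mm; cap 39 mm across, from 80 to 114 mm (the top); 0.22 kg (give or take a third). Loose; stands upright on its coaster at the start. Origin: centre of its underside, z up.
- tub: squat white ceramic tub with a round wooden lid that does not come off: body 51 mm across up to 42 mm, lid 54 mm across from 42 to 66 mm (the top); 0.20 kg (give or take a third). Loose; stands upright on its coaster at the start. Origin: centre of its underside, z up.
- coaster_dropper: round black rubber coaster under the dropper at the start, 62 mm across, 5 mm thick, fixed on the pale timber shelf (380 x 130 mm, its top 100 mm above the bench). The four coasters lie in a straight row 76 mm apart, in any order. Origin: centre of its underside, 5 mm below what the thing stands on; x along the row, away from the robot, y across it to the left.
- coaster_tin: round black rubber coaster under the tin at the start, 62 mm across, 5 mm thick, fixed on the pale timber shelf (380 x 130 mm, its top 100 mm above the bench). The four coasters lie in a straight row 76 mm apart, in any order. Origin: centre of its underside, 5 mm below what the thing stands on; x along the row, away from the robot, y across it to the left.
- coaster_softener: round black rubber coaster under the softener at the start, 62 mm across, 5 mm thick, fixed on the pale timber shelf (380 x 130 mm, its top 100 mm above the bench). The four coasters lie in a straight row 76 mm apart, in any order. Origin: centre of its underside, 5 mm below what the thing stands on; x along the row, away from the robot, y across it to the left.
- coaster_tub: round black rubber coaster under the tub at the start, 62 mm across, 5 mm thick, fixed on the pale timber shelf (380 x 130 mm, its top 100 mm above the bench). The four coasters lie in a straight row 76 mm apart, in any order. Origin: centre of its underside, 5 mm below what the thing stands on; x along the row, away from the robot, y across it to the left.
- drawer_unit: slim white plastic unit, 405 x 130 x 120 mm, fixed left or right of the shelf, drawer fronts towards the robot. On top, a row of 4 square bays, 68 mm inside, walls 3 mm thick, 18 mm high; a deck with jar and door stopper behind. Origin: bench height, under the row's middle; x along the row, away from the robot. Bay centres x = -106.5, -35.5, 35.5, 106.5 mm, y = 0, floor z = 120 mm.
- glass_jar: loose clear glass jar with a steel screw lid, 64 mm across, 92 mm high, standing on the deck of the drawer unit, about 195 mm behind its origin, beyond the last bay. Not to be moved. Origin: centre of its underside.
There are look-alikes about, which are no part of the job. What is shaped like the softener but turquoise or yellow is not meant.

How it is judged:
At the end, for the whole second after the job is handed in: Each of the four supplies stands upright (within 0.1 rad) on the floor of a bay of its own (centre within 15 mm of the bay's centre each way, underside within 6 mm of the bay floor), in the same order from front to back as their coasters on the shelf, released and at rest ((x of dropper in the frame of drawer_unit between -0.1215 and -0.0915 m or x of dropper in the frame of drawer_unit between -0.0505 and -0.0205 m or x of dropper in the frame of drawer_unit between 0.0205 and 0.0505 m or x of dropper in the frame of drawer_unit between 0.0915 and 0.1215 m) and y of dropper in the frame of drawer_unit between -0.015 and 0.015 m and z of dropper in the frame of drawer_unit between 0.114 and 0.126 m and angle between each of dropper, tin, softener, tub's own z axis and vertical below 0.1 rad and linear speed of each of dropper, tin, softener, tub below 0.02 m/s and angular speed of each of dropper, tin, softener, tub below 0.2 rad/s and (x of tin in the frame of drawer_unit between -0.1215 and -0.0915 m or x of tin in the frame of drawer_unit between -0.0505 and -0.0205 m or x of tin in the frame of drawer_unit between 0.0205 and 0.0505 m or x of tin in the frame of drawer_unit between 0.0915 and 0.1215 m) and y of tin in the frame of drawer_unit between -0.015 and 0.015 m and z of tin in the frame of drawer_unit between 0.114 and 0.126 m and (x of softener in the frame of drawer_unit between -0.1215 and -0.0915 m or x of softener in the frame of drawer_unit between -0.0505 and -0.0205 m or x of softener in the frame of drawer_unit between 0.0205 and 0.0505 m or x of softener in the frame of drawer_unit between 0.0915 and 0.1215 m) and y of softener in the frame of drawer_unit between -0.015 and 0.015 m and z of softener in the frame of drawer_unit between 0.114 and 0.126 m and (x of tub in the frame of drawer_unit between -0.1215 and -0.0915 m or x of tub in the frame of drawer_unit between -0.0505 and -0.0205 m or x of tub in the frame of drawer_unit between 0.0205 and 0.0505 m or x of tub in the frame of drawer_unit between 0.0915 and 0.1215 m) and y of tub in the frame of drawer_unit between -0.015 and 0.015 m and z of tub in the frame of drawer_unit between 0.114 and 0.126 m and ((x of coaster_tin in the frame of coaster_dropper above 0 m and ((x of dropper in the frame of drawer_unit below -0.071 m and x of tin in the frame of drawer_unit above -0.071 m) or (x of dropper in the frame of drawer_unit below 0 m and x of tin in the frame of drawer_unit above 0 m) or (x of dropper in the frame of drawer_unit below 0.071 m and x of tin in the frame of drawer_unit above 0.071 m))) or (x of coaster_tin in the frame of coaster_dropper below 0 m and ((x of tin in the frame of drawer_unit below -0.071 m and x of dropper in the frame of drawer_unit above -0.071 m) or (x of tin in the frame of drawer_unit below 0 m and x of dropper in the frame of drawer_unit above 0 m) or (x of tin in the frame of drawer_unit below 0.071 m and x of dropper in the frame of drawer_unit above 0.071 m)))) and ((x of coaster_softener in the frame of coaster_dropper above 0 m and ((x of dropper in the frame of drawer_unit below -0.071 m and x of softener in the frame of drawer_unit above -0.071 m) or (x of dropper in the frame of drawer_unit below 0 m and x of softener in the frame of drawer_unit above 0 m) or (x of dropper in the frame of drawer_unit below 0.071 m and x of softener in the frame of drawer_unit above 0.071 m))) or (x of coaster_softener in the frame of coaster_dropper below 0 m and ((x of softener in the frame of drawer_unit below -0.071 m and x of dropper in the frame of drawer_unit above -0.071 m) or (x of softener in the frame of drawer_unit below 0 m and x of dropper in the frame of drawer_unit above 0 m) or (x of softener in the frame of drawer_unit below 0.071 m and x of dropper in the frame of drawer_unit above 0.071 m)))) and ((x of coaster_tub in the frame of coaster_dropper above 0 m and ((x of dropper in the frame of drawer_unit below -0.071 m and x of tub in the frame of drawer_unit above -0.071 m) or (x of dropper in the frame of drawer_unit below 0 m and x of tub in the frame of drawer_unit above 0 m) or (x of dropper in the frame of drawer_unit below 0.071 m and x of tub in the frame of drawer_unit above 0.071 m))) or (x of coaster_tub in the frame of coaster_dropper below 0 m and ((x of tub in the frame of drawer_unit below -0.071 m and x of dropper in the frame of drawer_unit above -0.071 m) or (x of tub in the frame of drawer_unit below 0 m and x of dropper in the frame of drawer_unit above 0 m) or (x of tub in the frame of drawer_unit below 0.071 m and x of dropper in the frame of drawer_unit above 0.071 m)))) and ((x of coaster_softener in the frame of coaster_tin above 0 m and ((x of tin in the frame of drawer_unit below -0.071 m and x of softener in the frame of drawer_unit above -0.071 m) or (x of tin in the frame of drawer_unit below 0 m and x of softener in the frame of drawer_unit above 0 m) or (x of tin in the frame of drawer_unit below 0.071 m and x of softener in the frame of drawer_unit above 0.071 m))) or (x of coaster_softener in the frame of coaster_tin below 0 m and ((x of softener in the frame of drawer_unit below -0.071 m and x of tin in the frame of drawer_unit above -0.071 m) or (x of softener in the frame of drawer_unit below 0 m and x of tin in the frame of drawer_unit above 0 m) or (x of softener in the frame of drawer_unit below 0.071 m and x of tin in the frame of drawer_unit above 0.071 m)))) and ((x of coaster_tub in the frame of coaster_tin above 0 m and ((x of tin in the frame of drawer_unit below -0.071 m and x of tub in the frame of drawer_unit above -0.071 m) or (x of tin in the frame of drawer_unit below 0 m and x of tub in the frame of drawer_unit above 0 m) or (x of tin in the frame of drawer_unit below 0.071 m and x of tub in the frame of drawer_unit above 0.071 m))) or (x of coaster_tub in the frame of coaster_tin below 0 m and ((x of tub in the frame of drawer_unit below -0.071 m and x of tin in the frame of drawer_unit above -0.071 m) or (x of tub in the frame of drawer_unit below 0 m and x of tin in the frame of drawer_unit above 0 m) or (x of tub in the frame of drawer_unit below 0.071 m and x of tin in the frame of drawer_unit above 0.071 m)))) and ((x of coaster_tub in the frame of coaster_softener above 0 m and ((x of softener in the frame of drawer_unit below -0.071 m and x of tub in the frame of drawer_unit above -0.071 m) or (x of softener in the frame of drawer_unit below 0 m and x of tub in the frame of drawer_unit above 0 m) or (x of softener in the frame of drawer_unit below 0.071 m and x of tub in the frame of drawer_unit above 0.071 m))) or (x of coaster_tub in the frame of coaster_softener below 0 m and ((x of tub in the frame of drawer_unit below -0.071 m and x of softener in the frame of drawer_unit above -0.071 m) or (x of tub in the frame of drawer_unit below 0 m and x of softener in the frame of drawer_unit above 0 m) or (x of tub in the frame of drawer_unit below 0.071 m and x of softener in the frame of drawer_unit above 0.071 m))))); the robot touches nothing.
It fails at once if one of the four supplies is tipped over (angle between any of dropper, tin, softener, tub's own z axis and vertical above 0.6 rad).
It fails at once if one of the four supplies is dropped (falls freely by more than about 2 cm) ((contact force between the fingers and dropper below 0.05 N and linear speed of dropper above 0.65 m/s) or (contact force between the fingers and tin below 0.05 N and linear speed of tin above 0.65 m/s) or (contact force between the fingers and softener below 0.05 N and linear speed of softener above 0.65 m/s) or (contact force between the fingers and tub below 0.05 N and linear speed of tub above 0.65 m/s)).
It fails at once if the glass jar is knocked over or pushed more than 3 cm (angle between glass_jar's own z axis and vertical above 0.5 rad or distance of glass_jar from where it was at the start of the episode above 0.03 m).
It also fails if it takes over 102 s, if anything falls off the work surface, if the arm or the gripper's body presses on something with over 40 N, if the wrist force passes 120 N, or if a joint passes its speed limit or range.

ROBOT

A 6-joint arm with a two-finger parallel gripper is mounted at the origin on the work surface. World frame = base frame: x ahead of the robot, y to its left, z up, the work surface at z = 0. Lengths are in m, angles in rad, forces in N, time in s.
With the tool pointing down it reaches from about 0.375 to 0.925 m from the base axis. Payload 5.7 kg.
Tool frame: the origin (TCP) lies at the very end of the fingers, on their centre line; the grasp point (between the pads) lies 19 mm behind it (robot.tcp_to_grasp is the distance from the TCP to the grasp point, in m); z points along the fingers, y is the line along which they close (so a half turn about z gives the same grasp; the last joint's range is limited). The gripper opens to 88 mm and grips with 3 to 60 N. Pads are 20 mm wide; open, the fingers measure 115 mm over their backs; the gripper's body (75 mm by 178 mm) begins 61 mm behind the grasp point.
Start: joints at [-1.326, 0.359, 1.51, -0, 1.272, -0.115], TCP at [0.211, -0.562, 0.223] pointing down, gripper open.
Joint ranges: [-2.97, 2.97], [-1.01, 2.36], [0.21, 2.38], [-0.96, 4.11], [0.2, 2.71], [-2.98, 2.98]. Speed limits (rad/s): [2.39, 2.39, 3.14, 3.14, 3.14, 3.14].

INTERFACE

Orientations are given as a rotation vector (axis times angle).
In Python, from rig import robot gives the robot as it stands.
- The arm moves only by the shell command python3 -m pendant 'ROWS'. ROWS is JSON, a list of rows, each a list of 5 numbers: the opening, from 0 (shut) to 1 (fully open), then the shift along the tool's x, y, z scaled (see below), then the turn about the tool's z scaled (see below). A call has 1 to 8 rows; each row is the pose to reach, as a shift and turn from the pose commanded when the call began, along the tool's axes at that moment; what a row does not reach only later rows make up. The controller multiplies each number of a shift by 100 mm and each number of a turn by 45 degrees. A row lasts 1/10 s, in which the tool goes at most 50 mm and 8.59 degrees, less where a joint would pass 70% of its speed; a pose out of reach is approached as far as the arm can. A call with a number of a shift or a turn outside -1 to 1 is refused whole. A call with a gripper value outside its range is refused whole. The fingers move at their own pace and stop on an object; the grip force is fixed at half the most. Time passes only in rows, so rows that repeat a pose let the fingers close. It gives the time, the measured TCP pose, the force, the opening and the grip force at its end, in the units of the state.
- robot.read_state(): the state, without advancing time (a new reading comes with each control period).
- robot.capture(name): name is "scene" or "top" or "wrist"; returns a dict with "frame" (384x512x3 uint8, blue, green, red), "z_map" (384x512 float32, m along the optical axis (not along the pixel's ray), 0 where there is no reading), "fx", "fy", "cx", "cy" (pixels), "R" (3x3) and "t" (3): a world point X has camera coordinates R X + t. Camera axes: x right, y down, z forward; pixel columns grow to the right and rows downward; lengths in m; the calibration is good to about 2 mm. A picture is of the moment at which its call begins.
- robot.hand_in(): hands the job in; it is judged then, once.
The state is a dict: "clock": time; "joint_pos": joint angles; "joint_velocities": joint speeds; "joint_torque": joint torques, N m; "tcp_pos": TCP position; "orientation": TCP orientation; "contact_force": force on the tool from outside, world axes, zero at the start; "torque": the same for the moment, N m; "gripper_width": opening from 0.0 (shut) to 1.0 (fully open); "grip_force": force on a finger pad.
Only numpy, scipy, OpenCV 4.12 (cv2) and the standard library are available. Lean on these libraries where they do the work, as an engineer would, in place of code of your own. Each camera call takes 0.05 s, during which the arm holds its last target. There are 200 camera calls.

## Working session

There is one attempt and no reset: what is moved stays moved. The work goes in short steps, Python scripts to look and compute and a shell command to move; the robot and the scene stay as the last step left them, time stands still between calls to the robot, and variables do not carry over. Pictures are saved under pics/ and viewed, at most 14 in all, crops included, and the job is handed in when it is done.

```bash
mkdir -p pics; ls; cat > h.py <<'E'
import numpy as np, cv2
from rig import robot
def world(c,u,v,z=None):
    z = float(c["z_map"][int(v),int(u)]) if z is None else z
    p=np.array([(u-c["cx"])/c["fx"]*z,(v-c["cy"])/c["fy"]*z,z])
    return np.array(c["R"]).T@(p-np.array(c["t"]))
def cloud(c):
    v,u=np.mgrid[0:384,0:512]; z=c["z_map"]
    p=np.stack([(u-c["cx"])/c["fx"]*z,(v-c["cy"])/c["fy"]*z,z],-1)
    w=(p-np.array(c["t"]))@np.array(c["R"]); w[z==0]=np.nan; return w
E
python3 - <<'E'
from h import *
import pickle
for n in("scene","top"):
    c=robot.capture(n); cv2.imwrite(f"pics/{n}0.png",cv2.resize(c["frame"],(800,600))); pickle.dump(c,open(n+".pkl","wb"))
    print(n,-np.array(c["R"]).T@c["t"])
print(robot.read_state())
E
```

```text
pics
scene [ 1.04606678 -0.30616252  0.81074842]
top [0.37351532 0.05467189 0.95313755]
{'clock': 0.1, 'joint_pos': array([-1.32609073e+00,  3.59369479e-01,  1.51129772e+00, -3.10228757e-05,
        1.27250229e+00, -1.15087800e-01]), 'joint_velocities': array([ 0.00207618, -0.00278936, -0.00317499,  0.00051611,  0.00036035,
        0.00029184]), 'joint_torque': array([ 1.66784070e-03, -5.16355741e+01, -2.71407688e+01,  6.77981554e-02,
        2.76389538e-02, -3.32559273e-05]), 'tcp_pos': array([ 0.21108917, -0.56099169,  0.22194154]), 'orientation': array([-3.08934539e+00, -5.61851624e-01,  2.06777553e-04]), 'contact_force': array([-0.90928877,  0.91903536,  0.25676142]), 'torque': array([-0.00851285, -0.01309838, -0.03471165]), 'grip_force': 0.0, 'gripper_width': 1.0032228827878231}
```

View pics/scene0.png

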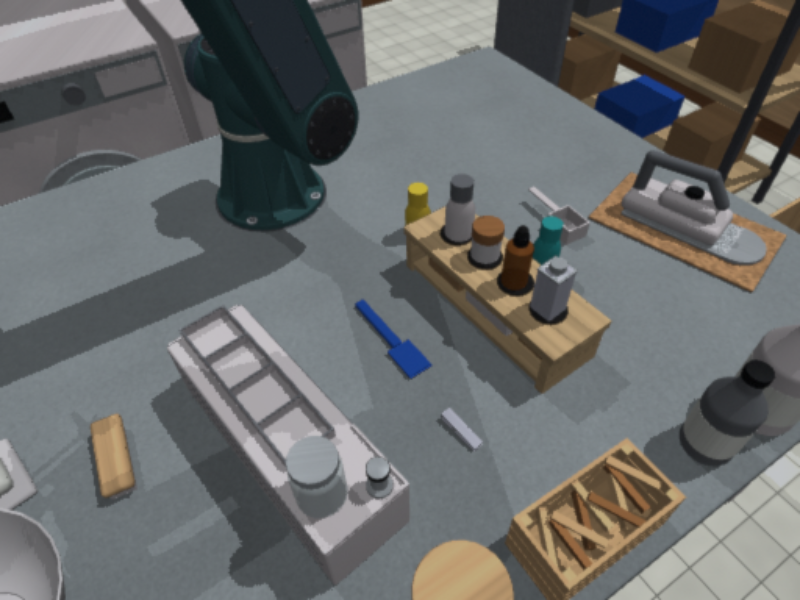

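View pics/top0.png

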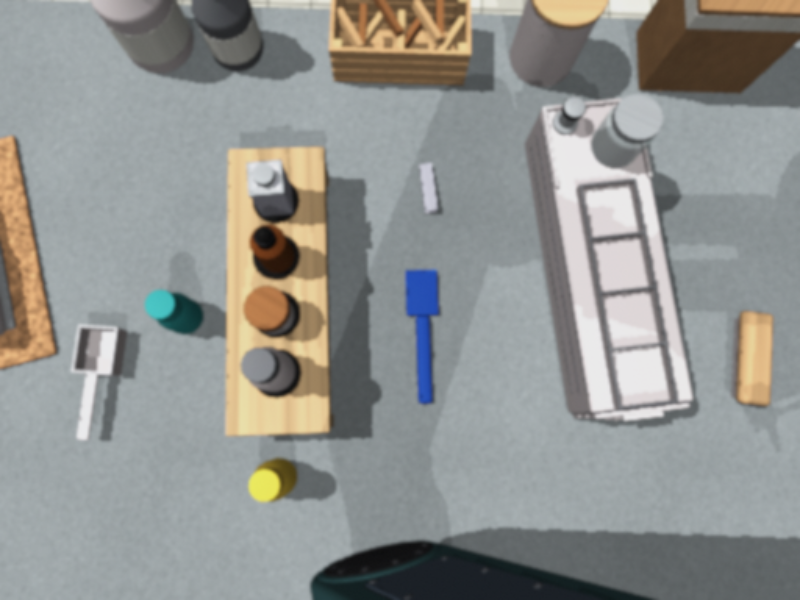

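The row from the front is softener, tub, dropper, tin; the drawer unit is on the right (y<0), slightly turned. I'll measure both in enlarged crops and in the cloud.

```bash
python3 - <<'E'
from h import *
import pickle
c=pickle.load(open("top.pkl","rb")); w=cloud(c)
f=c["frame"]
cv2.imwrite("pics/unit.png",cv2.resize(f[60:275,335:450],None,fx=2.75,fy=2.75,interpolation=cv2.INTER_CUBIC))
# tops
for n,(u,v),zt in [("softener",(260,363),.219),("tub",(265,308),.171),("dropper",(264,238),.223),("tin",(267,177),.206),("tinbody",(267,177),.193)]:
    u0,v0=u/1.5625,v/1.5625
    vv,uu=np.mgrid[0:384,0:512]
    m=(np.hypot(uu-u0,vv-v0)<26)&(abs(w[...,2]-zt)<.005)
    p=w[m]; 
    if len(p)>4:
        (cx,cy),(a,b),ang=cv2.minAreaRect((p[:,:2]*1000).astype(np.float32))
        print(n,len(p),p.mean(0).round(4),"rect",round(cx,1),round(cy,1),round(a,1),round(b,1),round(ang,1))
x=w[...,0];y=w[...,1];z=w[...,2]
for lo,hi,nm in((.132,.143,"walls"),):
    m=(z>lo)&(z<hi)&(y<-.1)&(y>-.6)&(x<.8)&(x>.2)
    p=w[m]; print(nm,len(p),p.min(0),p.max(0),cv2.minAreaRect((p[:,:2]*1000).astype(np.float32)))
m=(z>.09)&(z<.104)&(y>0)&(y<.4)&(x>.2)&(x<.8)
print("shelf",m.sum(),cv2.minAreaRect((w[m][:,:2]*1000).astype(np.float32)))
m=(z>.112)&(z<.15)&(y<-.1)&(y>-.6)&(x>.2)&(x<.85)
print("unit",m.sum(),cv2.minAreaRect((w[m][:,:2]*1000).astype(np.float32)))
E
```

```text
softener 403 [0.4239 0.1975 0.2192] rect 423.8 197.1 37.5 36.9 5.4
tub 652 [0.4942 0.2021 0.1714] rect 487.3 205.4 53.0 70.4 68.0
dropper 63 [0.5715 0.2022 0.2217] rect 572.2 202.4 13.4 15.6 38.2
tin 153 [0.6479 0.2081 0.2064] rect 648.7 208.8 25.9 24.1 40.0
tinbody 344 [0.6458 0.2072 0.1937] rect 648.2 208.5 42.9 42.9 5.9
walls 1320 [ 0.38754561 -0.29836113  0.13200731] [ 0.76460667 -0.16054137  0.14289275] ((582.1643676757812, -234.1175994873047), (384.0670471191406, 85.00330352783203), 9.570359230041504)
shelf 8125 ((498.7597351074219, 247.24017333984375), (448.2617492675781, 222.90261840820312), 3.4777426719665527)
unit 12017 ((585.1950073242188, -234.0565185546875), (419.2895202636719, 133.49374389648438), 8.344704627990723)
```

View pics/unit.png

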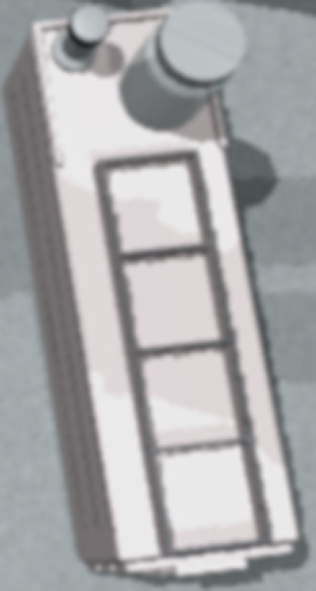

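```bash
python3 - <<'E'
from h import *
import pickle
c=pickle.load(open("top.pkl","rb")); w=cloud(c)
x,y,z=w[...,0],w[...,1],w[...,2]
print("corners",[world(c,335+u/2.75,60+v/2.75,(lambda:None)()) .round(4).tolist() for u,v in((98,163),(194,155),(266,543),(168,551))])
m=(z>.1355)&(z<.1405)&(y<-.1)&(y>-.4)&(x<.69)&(x>.36)
p=w[m]; r=cv2.minAreaRect((p[:,:2]*1000).astype(np.float32)); print(len(p),r)
# fit template: rotate+shift ladder to wall points
from scipy.optimize import minimize
q=p[:,:2]
def cost(a):
    d=q-a[:2]; C,S=np.cos(a[2]),np.sin(a[2]); X=d@[C,S]; Y=d@[-S,C]
    g=np.abs(X[:,None]-np.array([-142,-71,0,71,142])/1000).min(1); h=abs(abs(Y)-.0355)
    return np.minimum(np.minimum(g,h),.008).mean()
b=min((minimize(cost,[x0,y0,t],method="Nelder-Mead") for x0 in(.52,.53,.54,.55) for y0 in(-.23,-.22,-.24) for t in (.1,.14,.17)),key=lambda r:r.fun)
print(b.x,b.fun)
# unit outline check using top surface
m=(z>.114)&(z<.126)&(y<-.1)&(y>-.4)&(x<.8)&(x>.3)
print(cv2.minAreaRect((w[m][:,:2]*1000).astype(np.float32)))
for s in (-106.5,-35.5,35.5,106.5):
    o=b.x[:2]+s/1000*np.array([np.cos(b.x[2]),np.sin(b.x[2])]); print(o.round(4))
    C=np.array(c["R"])@np.array([*o,.12])+c["t"]; print("  crop px",(C[0]/C[2]*c["fx"]+c["cx"]-335)*2.75,(C[1]/C[2]*c["fy"]+c["cy"]-60)*2.75)
# tool frame
s=robot.read_state(); R=cv2.Rodrigues(np.array(s["orientation"]))[0]; print(R.round(3)); 
# shelf edge angle
m=(z>.097)&(z<.103)&(y>.1)&(y<.30)&(x>.3)&(x<.76)
print("shelf",cv2.minAreaRect((w[m][:,:2]*1000).astype(np.float32)))
# tin angle, using high body only
m=(abs(z-.193)<.003)&(np.hypot(x-.648,y-.208)<.04)
print("tin",cv2.minAreaRect((w[m][:,:2]*1000).astype(np.float32)))
m=(abs(z-.171)<.004)&(np.hypot(x-.498,y-.202)<.045)
print("tub",cv2.minEnclosingCircle((w[m][:,:2]*1000).astype(np.float32)), w[m].mean(0))
E
```

```text
corners [[0.6674, -0.1856, 0.1375], [0.6759, -0.2565, 0.1369], [0.3965, -0.304, 0.1175], [0.3888, -0.2267, 0.139]]
827 ((535.0911254882812, -241.33412170410156), (287.5846862792969, 75.9712142944336), 8.352716445922852)
[ 0.53452642 -0.24062158  0.14412052] 0.0009885859099401783
((585.2306518554688, -234.05130004882812), (419.2175598144531, 133.49374389648438), 8.344704627990723)
[ 0.4291 -0.2559]
  crop px 197.793218192568 494.7072351178208
[ 0.4994 -0.2457]
  crop px 179.8855697570903 396.2941161854609
[ 0.5697 -0.2355]
  crop px 162.49559846459027 300.7259393136946
[ 0.6399 -0.2253]
  crop px 145.60117651257139 207.88109914117976
[[ 0.936  0.352 -0.   ]
 [ 0.352 -0.936  0.002]
 [ 0.    -0.002 -1.   ]]
shelf ((513.1244506835938, 201.99000549316406), (425.08074951171875, 130.54542541503906), 3.5189783573150635)
tin ((648.0852661132812, 208.64463806152344), (42.771217346191406, 42.79969787597656), 5.409871578216553)
tub ((495.0198974609375, 202.56971740722656), 26.956186294555664) [0.49478724 0.20222532 0.17138213]
```

```bash
cat >> h.py <<'E'
# plan: remaining move in pendant units (x,y,z /100mm; turn /45deg)
def togo(p,yaw_deg,tag=""):
    s=robot.read_state(); R=cv2.Rodrigues(np.array(s["orientation"]))[0]
    d=R.T@(np.array(p)-s["tcp_pos"])*10; y=np.degrees(np.arctan2(R[1,0],R[0,0]))
    print(tag,"t",round(s["clock"],2),"tcp",s["tcp_pos"].round(4),"yaw",round(y,2),"tilt",R[2,:2].round(4),"togo",d.round(3),"turn",round((y-yaw_deg)/45,3),"w",round(s["gripper_width"],3),"F",round(s["grip_force"],1),np.round(s["contact_force"],1))
E
python3 -m pendant '[[1,0.5,0,-0.4,0.19],[1,1,0,-0.8,0.38],[1,1,0,-0.8,0.38],[1,1,0,-0.8,0.38]]'
python3 -m pendant '[[1,0.4,-0.4,0,0],[1,0.8,-0.8,0,0],[1,1,-1,0,0]]'
python3 -m pendant '[[1,0.3,-0.4,0,0],[1,0.5,-0.8,0,0],[1,0.63,-1,0,0]]'
python3 -c 'from h import *; togo((.4238,.1975,.300),3.5)'
```

```text
clock: 0.5
tcp_pos: [0.308, -0.5266, 0.3054]
orientation: [3.136, 0.101, 0.005]
contact_force: [0.7, 0.5, -1.2]
gripper_width: 0.994
grip_force: 0.0
clock: 0.8
tcp_pos: [0.3983, -0.4187, 0.3011]
orientation: [-3.138, -0.095, 0.002]
contact_force: [0.5, 0.4, 0.2]
gripper_width: 1.002
grip_force: 0.0
clock: 1.1
tcp_pos: [0.4548, -0.3136, 0.3011]
orientation: [-3.137, -0.099, 0.003]
contact_force: [0.7, -0.5, -0.1]
gripper_width: 0.997
grip_force: 0.0
 t 1.1 tcp [ 0.4548 -0.3136  0.3011] yaw 3.63 tilt [-0.0021 -0.0028] togo [ 0.014 -5.12   0.026] turn 0.003 w 0.997 F 0.0 [ 0.7 -0.5 -0.1]
```

```bash

for i in 1; do
python3 -m pendant '[[1,0,-0.4,0,0],[1,0,-0.8,0,0],[1,0,-1,0,0]]'
python3 -m pendant '[[1,0,-0.4,0,0],[1,0,-0.8,0,0],[1,0,-1,0,0]]'
python3 -m pendant '[[1,0,-0.4,0,0],[1,0,-0.8,0,0],[1,0,-1,0,0]]'
python3 -m pendant '[[1,0,-0.4,0,0],[1,0,-0.8,0,0],[1,0,-1,0,0]]'
python3 -m pendant '[[1,0,-0.4,0,0],[1,0,-0.8,0,0],[1,0,-1,0,0],[1,0,-1,0,0],[1,0,-1,0,0]]'
done | tail -3
python3 - <<'E'
from h import *
togo((.4238,.1975,.183),3.5)
c=robot.capture("wrist"); cv2.imwrite("pics/w1.png",c["frame"])
c=robot.capture("top"); w=cloud(c)
E
```

```text
contact_force: [0.0, -0.0, 0.9]
gripper_width: 1.003
grip_force: 0.0
 t 2.8 tcp [0.4241 0.1815 0.3017] yaw 3.57 tilt [-0.0018  0.0012] togo [ 0.009 -0.162  1.187] turn 0.002 w 1.003 F 0.0 [ 0.  -0.   0.9]
```

View pics/w1.png

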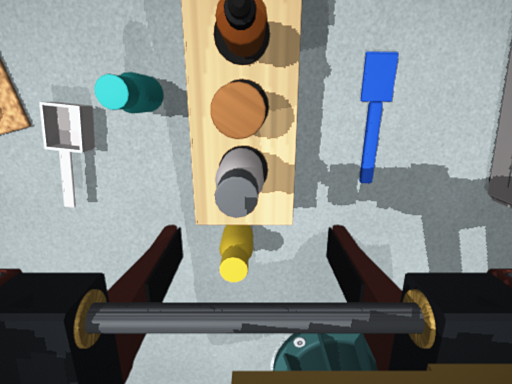

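The wrist view shows the softener's grey cap at about (237,196), tub lid (238,110), and the yellow look-alike in front, clear of the fingers.

```bash
python3 - <<'E'
from h import *
c=robot.capture("wrist"); w=cloud(c); z=w[...,2]
for n,p,zt,r in(("soft",(.4238,.1975),.219,.03),("tub",(.495,.2025),.171,.04),("tinb",(.648,.2085),.193,.04),("drop",(.5719,.2023),.223,.02)):
    m=(abs(z-zt)<.004)&(np.hypot(w[...,0]-p[0],w[...,1]-p[1])<r)
    if m.sum()>5: print(n,cv2.minEnclosingCircle((w[m][:,:2]*1000).astype(np.float32)),w[m].mean(0).round(4))
E
python3 -m pendant '[[1,0,-0.16,0,0],[1,0,-0.16,0.2,0],[1,0,-0.16,0.5,0],[1,0,-0.16,0.8,0],[1,0,-0.16,0.8,0]]'
python3 -c 'from h import *; togo((.4238,.1975,.183),3.5)'
```

```text
soft ((423.9150695800781, 196.63075256347656), 19.33536720275879) [0.4247 0.1966 0.2187]
tub ((494.5218200683594, 200.95950317382812), 26.843717575073242) [0.4952 0.201  0.1706]
drop ((571.1795043945312, 201.2814178466797), 7.7881646156311035) [0.5694 0.2008 0.2214]
clock: 3.45
tcp_pos: [0.4209, 0.1963, 0.2195]
orientation: [3.138, 0.094, -0.011]
contact_force: [-1.2, -0.9, 0.3]
gripper_width: 0.997
grip_force: 0.0
 t 3.45 tcp [0.4209 0.1963 0.2195] yaw 3.43 tilt [-0.0072  0.0019] togo [ 0.032 -0.011  0.365] turn -0.002 w 0.997 F 0.0 [-1.2 -0.9  0.3]
```

```bash
python3 -m pendant '[[1,0.01,0,0.2,0],[1,0.01,0,0.36,0],[1,0.01,0,0.36,0],[0.3,0.01,0,0.36,0],[0,0.01,0,0.36,0],[0,0.01,0,0.36,0],[0,0.01,0,0.36,0],[0,0.01,0,0.36,0]]'
python3 -m pendant '[[0,0,0,0,0],[0,0,0,0,0],[0,0,0,0,0]]'
python3 -c 'from h import *; togo((.4238,.1975,.183),3.5)'
```

```text
clock: 4.25
tcp_pos: [0.4248, 0.1985, 0.1871]
orientation: [-3.14, -0.096, -0.001]
contact_force: [0.1, -0.5, 0.4]
gripper_width: 0.584
grip_force: 0.0
clock: 4.55
tcp_pos: [0.4247, 0.1984, 0.1868]
orientation: [-3.14, -0.096, -0.0]
contact_force: [0.4, -0.8, 0.0]
gripper_width: 0.442
grip_force: 30.0
 t 4.55 tcp [0.4247 0.1984 0.1868] yaw 3.52 tilt [ 0. -0.] togo [-0.009  0.008  0.038] turn 0.0 w 0.442 F 30.0 [ 0.4 -0.8  0. ]
```

```bash

python3 -m pendant '[[0,0,0,-0.15,0],[0,0,0,-0.35,0],[0,0,0,-0.55,0],[0,0,0,-0.7,0],[0,0,0,-0.7,0]]'
python3 -m pendant '[[0,0,0.2,0,0],[0,0,0.45,0,0],[0,0,0.75,0,0],[0,0,1,0,0]]' >/dev/null
python3 -m pendant '[[0,-0.05,0.3,0,0],[0,-0.1,0.6,0,0],[0,-0.15,0.85,0,0],[0,-0.2,1,0,0]]' >/dev/null
python3 -m pendant '[[0,0,0.3,0,0],[0,0,0.6,0,0],[0,0,0.85,0,0],[0,0,1,0,0]]' >/dev/null
python3 -m pendant '[[0,0,0.3,0,-0.05],[0,0,0.6,0,-0.1],[0,0,0.85,0,-0.106],[0,0,1,0,-0.106],[0,0,1,0,-0.106],[0,0,1,0,-0.106]]'
python3 -c 'from h import *; togo((.4291,-.2559,.2025),8.26)'
```

```text
clock: 5.05
tcp_pos: [0.4257, 0.1987, 0.2582]
orientation: [-3.139, -0.096, -0.005]
contact_force: [-0.7, 1.1, -2.3]
gripper_width: 0.443
grip_force: 30.0
clock: 6.85
tcp_pos: [0.4286, -0.2012, 0.2559]
orientation: [-3.132, -0.226, 0.002]
contact_force: [-0.4, 0.9, -1.8]
gripper_width: 0.44
grip_force: 30.0
 t 6.85 tcp [ 0.4286 -0.2012  0.2559] yaw 8.24 tilt [-0.001  -0.0019] togo [-0.073  0.543  0.533] turn -0.0 w 0.44 F 30.0 [-0.4  0.9 -1.8]
```

```bash

python3 -m pendant '[[0,-0.03,0.2,0,0],[0,-0.07,0.4,0,0],[0,-0.07,0.54,0,0],[0,-0.07,0.54,0,0],[0,-0.07,0.54,0,0]]'
python3 - <<'E'
from h import *
togo((.4291,-.2559,.202),8.26)
c=robot.capture("wrist"); cv2.imwrite("pics/w2.png",c["frame"]); w=cloud(c)
x,y,z=w[...,0],w[...,1],w[...,2]
m=(z>.1345)&(z<.1415)&(y<-.17)&(y>-.31)&(x<.69)&(x>.36); q=w[m][:,:2]; print(len(q))
from scipy.optimize import minimize
def cost(a):
    d=q-a[:2]; C,S=np.cos(a[2]),np.sin(a[2]); X=d@[C,S]; Y=d@[-S,C]
    g=np.abs(X[:,None]-np.array([-142,-71,0,71,142])/1000).min(1); h=abs(abs(Y)-.0355)
    return np.minimum(np.minimum(g,h),.008).mean()
b=min((minimize(cost,[x0,y0,t],method="Nelder-Mead") for x0 in(.52,.53,.54,.55) for y0 in(-.23,-.22,-.24) for t in (.1,.14,.17)),key=lambda r:r.fun)
print(b.x,b.fun)
E
```

```text
clock: 7.35
tcp_pos: [0.43, -0.2555, 0.2564]
orientation: [-3.132, -0.227, 0.001]
contact_force: [-0.0, 1.3, -2.6]
gripper_width: 0.441
grip_force: 30.0
 t 7.35 tcp [ 0.43   -0.2555  0.2564] yaw 8.28 tilt [-0.0003 -0.0013] togo [-0.009  0.003  0.544] turn 0.0 w 0.441 F 30.0 [-0.   1.3 -2.6]
2215
[ 0.53410274 -0.24287156  0.14402444] 0.000859065740778751
```

View pics/w2.png

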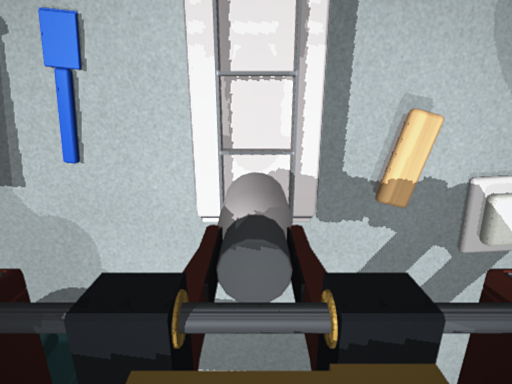

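The softener hangs centred over the nearest bay; both cameras agree to 2 mm.

```bash

python3 -m pendant '[[0,-0.01,0.01,0.1,0],[0,-0.01,0.01,0.25,0],[0,-0.01,0.01,0.38,0],[0,-0.01,0.01,0.46,0],[0,-0.01,0.01,0.5,0],[0,-0.01,0.01,0.53,0],[0,-0.01,0.01,0.53,0]]'
python3 -m pendant '[[0,0,0,0.01,0],[0,0,0,0.01,0]]'
python3 -c 'from h import *; togo((.4288,-.257,.202),8.26)'
```

```text
clock: 8.1
tcp_pos: [0.4292, -0.2576, 0.2035]
orientation: [-3.133, -0.227, 0.0]
contact_force: [-0.4, -1.1, -2.1]
gripper_width: 0.437
grip_force: 30.0
clock: 8.3
tcp_pos: [0.4294, -0.2579, 0.203]
orientation: [3.133, 0.227, 0.001]
contact_force: [0.3, 0.7, -2.4]
gripper_width: 0.44
grip_force: 30.0
 t 8.3 tcp [ 0.4294 -0.2579  0.203 ] yaw 8.28 tilt [0.0005 0.0004] togo [-0.005 -0.01   0.01 ] turn 0.0 w 0.44 F 30.0 [ 0.3  0.7 -2.4]
```

```bash

python3 -m pendant '[[0,0,0,0.01,0],[0,0,0,0.01,0],[0,0,0,0.01,0]]' |grep -E "tcp|cont"
python3 -m pendant '[[0,0,0,0.01,0],[0,0,0,0.01,0],[0,0,0,0.01,0]]' |grep -E "tcp|cont"
```

```text
tcp_pos: [0.4293, -0.2578, 0.2018]
contact_force: [0.3, 0.5, -2.0]
tcp_pos: [0.4296, -0.2579, 0.2017]
contact_force: [-0.9, 0.6, 6.8]
```

```bash

python3 -m pendant '[[0.55,0,0,0,0],[0.7,0,0,0,0],[1,0,0,0,0],[1,0,0,0,0],[1,0,0,0,0],[1,0,0,-0.1,0],[1,0,0,-0.35,0],[1,0,0,-0.6,0]]'
python3 -m pendant '[[1,0,0,-0.35,0.05],[1,0,-0.4,-0.35,0.106],[1,0,-0.8,-0.35,0.106],[1,0,-1,-0.35,0.106]]' >/dev/null
python3 -m pendant '[[1,0.1,-0.4,0,0],[1,0.4,-0.8,0,0],[1,0.7,-1,0,0]]' >/dev/null
python3 -m pendant '[[1,0,-0.4,0,0],[1,0,-0.8,0,0],[1,0,-1,0,0]]' >/dev/null
python3 -m pendant '[[1,0,-0.4,0,0],[1,0,-0.8,0,0],[1,0,-1,0,0],[1,0,-1,0,0]]'
python3 - <<'E'
from h import *
togo((.4948,.2018,.142),3.5)
c=robot.capture("scene"); cv2.imwrite("pics/s2.png",cv2.resize(c["frame"],(800,600)))
E
```

```text
clock: 9.7
tcp_pos: [0.4289, -0.2574, 0.2616]
orientation: [-3.132, -0.227, 0.001]
contact_force: [0.1, -0.2, 0.0]
gripper_width: 1.001
grip_force: 0.0
clock: 11.1
tcp_pos: [0.466, 0.1473, 0.2964]
orientation: [-3.139, -0.102, -0.001]
contact_force: [-0.8, -1.1, -0.0]
gripper_width: 1.004
grip_force: 0.0
 t 11.1 tcp [0.466  0.1473 0.2964] yaw 3.71 tilt [ 0.0007 -0.001 ] togo [ 0.321 -0.524  1.545] turn 0.005 w 1.004 F 0.0 [-0.8 -1.1 -0. ]
```

View pics/s2.png

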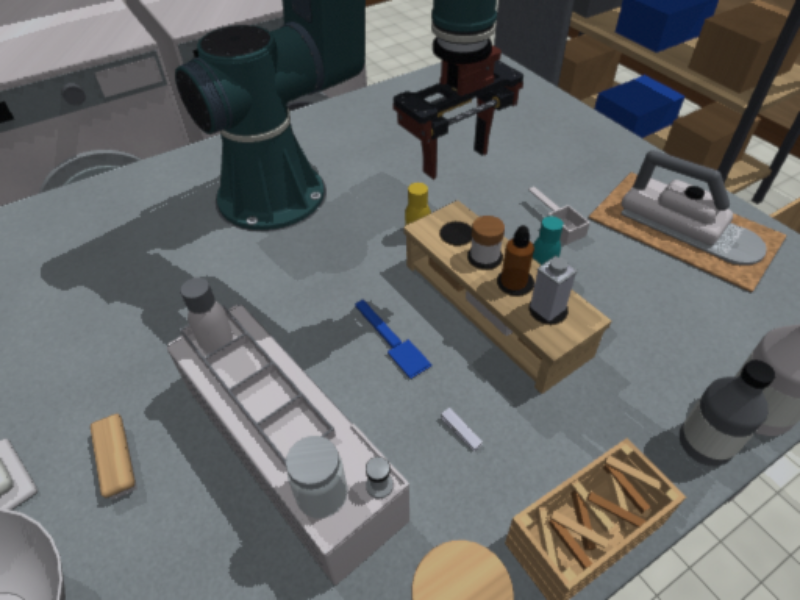

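The softener stands upright in the nearest bay (205,315). Next, the tub.

```bash

python3 -m pendant '[[1,0.1,-0.3,0,0],[1,0.32,-0.52,0,0],[1,0.32,-0.52,0.3,0],[1,0.32,-0.52,0.65,0],[1,0.32,-0.52,0.9,0],[1,0.32,-0.52,0.9,0],[1,0.32,-0.52,0.9,0]]'
python3 -c 'from h import *; togo((.4948,.2018,.142),3.5)'
```

```text
clock: 11.85
tcp_pos: [0.4954, 0.1979, 0.2062]
orientation: [3.14, 0.095, -0.0]
contact_force: [0.1, 0.3, 1.5]
gripper_width: 1.002
grip_force: 0.0
 t 11.85 tcp [0.4954 0.1979 0.2062] yaw 3.45 tilt [-0.0003  0.0003] togo [-0.004 -0.04   0.642] turn -0.001 w 1.002 F 0.0 [0.1 0.3 1.5]
```

```bash

python3 -m pendant '[[1,0,-0.04,0.2,0],[1,0,-0.04,0.45,0],[1,0,-0.04,0.64,0],[1,0,-0.04,0.64,0],[0.6,0,-0.04,0.64,0],[0,0,-0.04,0.64,0],[0,0,-0.04,0.64,0],[0,0,-0.04,0.64,0]]'
python3 -m pendant '[[0,0,0,0,0],[0,0,0,0,0]]'
python3 -c 'from h import *; togo((.4948,.2018,.142),3.5)'
```

```text
clock: 12.65
tcp_pos: [0.4954, 0.203, 0.1427]
orientation: [-3.14, -0.096, -0.003]
contact_force: [-0.1, 0.2, -0.1]
gripper_width: 0.673
grip_force: 0.0
clock: 12.85
tcp_pos: [0.4953, 0.2028, 0.1424]
orientation: [3.14, 0.097, 0.002]
contact_force: [-1.2, -1.6, 5.7]
gripper_width: 0.608
grip_force: 30.0
 t 12.85 tcp [0.4953 0.2028 0.1424] yaw 3.53 tilt [0.0011 0.0001] togo [-0.005  0.009  0.004] turn 0.001 w 0.608 F 30.0 [-1.2 -1.6  5.7]
```

```bash

python3 -m pendant '[[0,0,0,-0.15,0],[0,0,0,-0.35,0],[0,0,0,-0.55,0],[0,0,0,-0.7,0],[0,0,0,-0.7,0]]'
python3 -m pendant '[[0,0,0.2,0,0],[0,0,0.45,0,0],[0,0,0.75,0,0],[0,0,1,0,0]]' >/dev/null
python3 -m pendant '[[0,-0.05,0.3,0,0],[0,-0.1,0.6,0,0],[0,-0.15,0.85,0,0],[0,-0.2,1,0,0]]' >/dev/null
python3 -m pendant '[[0,0,0.3,0,0],[0,0,0.6,0,0],[0,0,0.85,0,0],[0,0,1,0,0]]' >/dev/null
python3 -m pendant '[[0,0,0.3,0,-0.05],[0,0,0.6,0,-0.1],[0,0,0.85,0,-0.106],[0,0,1,0,-0.106],[0,0,1,0,-0.106],[0,0,1,0,-0.106]]'
python3 -c 'from h import *; togo((.4991,-.2468,.1575),8.26)'
```

```text
clock: 13.35
tcp_pos: [0.4959, 0.2033, 0.2133]
orientation: [-3.139, -0.096, -0.005]
contact_force: [0.2, -0.8, -1.0]
gripper_width: 0.609
grip_force: 30.0
clock: 15.15
tcp_pos: [0.4989, -0.1967, 0.2111]
orientation: [-3.132, -0.226, 0.002]
contact_force: [-0.5, -0.1, -1.6]
gripper_width: 0.606
grip_force: 30.0
 t 15.15 tcp [ 0.4989 -0.1967  0.2111] yaw 8.25 tilt [-0.0009 -0.0017] togo [-0.069  0.497  0.535] turn -0.0 w 0.606 F 30.0 [-0.5 -0.1 -1.6]
```

```bash

python3 -m pendant '[[0,-0.03,0.2,0,0],[0,-0.07,0.4,0,0],[0,-0.07,0.5,0,0],[0,-0.07,0.5,0,0],[0,-0.07,0.5,0.1,0],[0,-0.07,0.5,0.25,0],[0,-0.07,0.5,0.38,0],[0,-0.07,0.5,0.38,0]]'
python3 -m pendant '[[0,0,0,0.05,0],[0,0,0,0.1,0],[0,0,0,0.13,0],[0,0,0,0.15,0],[0,0,0,0.15,0]]'
python3 -c 'from h import *; togo((.4991,-.2468,.1575),8.26)'
```

```text
clock: 15.95
tcp_pos: [0.4979, -0.2461, 0.1712]
orientation: [-3.13, -0.228, 0.006]
contact_force: [0.2, -0.1, -1.7]
gripper_width: 0.607
grip_force: 30.0
clock: 16.45
tcp_pos: [0.4995, -0.2481, 0.1585]
orientation: [-3.133, -0.227, 0.0]
contact_force: [-0.8, 0.6, -1.9]
gripper_width: 0.609
grip_force: 30.0
 t 16.45 tcp [ 0.4995 -0.2481  0.1585] yaw 8.28 tilt [-0.0002 -0.0002] togo [-0.002 -0.013  0.01 ] turn 0.0 w 0.609 F 30.0 [-0.8  0.6 -1.9]
```

```bash

python3 -m pendant '[[0,0,0,0.01,0],[0,0,0,0.01,0],[0,0,0,0.01,0]]' |grep -E "tcp|cont"
python3 -m pendant '[[0,0,0,0.005,0],[0,0,0,0.005,0],[0,0,0,0.005,0]]' |grep -E "tcp|cont"
```

```text
tcp_pos: [0.4997, -0.2482, 0.1578]
contact_force: [-0.8, 1.0, -2.0]
tcp_pos: [0.4997, -0.2482, 0.1574]
contact_force: [0.1, 0.4, 1.2]
```

```bash

python3 -m pendant '[[0.7,0,0,0,0],[0.85,0,0,0,0],[1,0,0,0,0],[1,0,0,0,0],[1,0,0,-0.1,0],[1,0,0,-0.4,0],[1,0,0,-0.8,0],[1,0,0,-0.9,0]]'
python3 -m pendant '[[1,0,0,-0.35,0.05],[1,0,-0.4,-0.5,0.106],[1,0,-0.8,-0.5,0.106],[1,0,-1,-0.5,0.106]]' >/dev/null
python3 -m pendant '[[1,0.2,-0.4,0,0],[1,0.6,-0.8,0,0],[1,1,-1,0,0]]' >/dev/null
python3 -m pendant '[[1,0,-0.4,0,0],[1,0,-0.8,0,0],[1,0,-1,0,0]]' >/dev/null
python3 -m pendant '[[1,0,-0.4,0,0],[1,0,-0.8,0,0],[1,0,-1,0,0],[1,0,-1,0,0]]'
python3 -c 'from h import *; togo((.5716,.2018,.153),3.5)'
```

```text
clock: 17.85
tcp_pos: [0.5018, -0.2495, 0.2521]
orientation: [3.129, 0.227, 0.009]
contact_force: [1.2, -0.1, 0.5]
gripper_width: 0.997
grip_force: 0.0
clock: 19.25
tcp_pos: [0.5651, 0.1585, 0.2971]
orientation: [-3.139, -0.102, 0.001]
contact_force: [-0.8, -0.1, -0.1]
gripper_width: 1.004
grip_force: 0.0
 t 19.25 tcp [0.5651 0.1585 0.2971] yaw 3.71 tilt [-0.0004 -0.0009] togo [ 0.093 -0.427  1.441] turn 0.005 w 1.004 F 0.0 [-0.8 -0.1 -0.1]
```

```bash

python3 -m pendant '[[1,0.09,-0.3,0,0],[1,0.09,-0.43,0,0],[1,0.09,-0.43,0.3,0],[1,0.09,-0.43,0.65,0],[1,0.09,-0.43,0.9,0],[1,0.09,-0.43,0.9,0],[1,0.09,-0.43,0.9,0]]' >/dev/null
python3 -c 'from h import *; togo((.5716,.2018,.153),3.5)'
```

```text
t 19.95 tcp [0.5721 0.1986 0.2075] yaw 3.49 tilt [-0.0008  0.0004] togo [-0.002 -0.033  0.545] turn -0.0 w 0.999 F 0.0 [0.2 0.8 0.9]
```

```bash

python3 -m pendant '[[1,0,-0.03,0.2,0],[1,0,-0.03,0.4,0],[1,0,-0.03,0.54,0],[0.8,0,-0.03,0.54,0],[0.5,0,-0.03,0.54,0],[0,0,-0.03,0.54,0],[0,0,-0.03,0.54,0],[0,0,-0.03,0.54,0]]' >/dev/null
python3 -m pendant '[[0,0,0,0,0],[0,0,0,0,0],[0,0,0,0,0],[0,0,0,0,0]]'
python3 -c 'from h import *; togo((.5716,.2018,.153),3.5)'
```

```text
clock: 21.15
tcp_pos: [0.5722, 0.2024, 0.1536]
orientation: [-3.14, -0.096, -0.001]
contact_force: [-0.1, 0.3, 3.8]
gripper_width: 0.492
grip_force: 30.0
 t 21.15 tcp [0.5722 0.2024 0.1536] yaw 3.52 tilt [ 0.0007 -0.0001] togo [-0.007  0.005  0.006] turn 0.0 w 0.492 F 30.0 [-0.1  0.3  3.8]
```

```bash

python3 -m pendant '[[0,0,0,-0.15,0],[0,0,0,-0.35,0],[0,0,0,-0.55,0],[0,0,0,-0.7,0],[0,0,0,-0.7,0]]'
python3 -m pendant '[[0,0,0.2,0,0],[0,0,0.45,0,0],[0,0,0.75,0,0],[0,0,1,0,0]]' >/dev/null
python3 -m pendant '[[0,-0.05,0.3,0,0],[0,-0.1,0.6,0,0],[0,-0.15,0.85,0,0],[0,-0.2,1,0,0]]' >/dev/null
python3 -m pendant '[[0,0,0.3,0,0],[0,0,0.6,0,0],[0,0,0.85,0,0],[0,0,1,0,0]]' >/dev/null
python3 -m pendant '[[0,0,0.3,0,-0.05],[0,0,0.6,0,-0.1],[0,0,0.85,0,-0.106],[0,0,1,0,-0.106],[0,0,1,0,-0.106],[0,0,1,0,-0.106]]'
python3 -c 'from h import *; togo((.5694,-.2366,.1685),8.26)'
```

```text
clock: 21.65
tcp_pos: [0.5731, 0.2027, 0.2249]
orientation: [-3.139, -0.096, -0.005]
contact_force: [0.7, 0.2, -1.2]
gripper_width: 0.496
grip_force: 30.0
clock: 23.45
tcp_pos: [0.5762, -0.1971, 0.2227]
orientation: [-3.132, -0.226, 0.001]
contact_force: [-0.1, 0.6, -1.5]
gripper_width: 0.496
grip_force: 30.0
 t 23.45 tcp [ 0.5762 -0.1971  0.2227] yaw 8.26 tilt [-0.0005 -0.0015] togo [-0.124  0.382  0.542] turn 0.0 w 0.496 F 30.0 [-0.1  0.6 -1.5]
```

```bash

python3 -m pendant '[[0,-0.06,0.2,0,0],[0,-0.12,0.33,0,0],[0,-0.12,0.38,0,0],[0,-0.12,0.38,0,0],[0,-0.12,0.38,0.1,0],[0,-0.12,0.38,0.25,0],[0,-0.12,0.38,0.38,0],[0,-0.12,0.38,0.38,0]]' >/dev/null
python3 -m pendant '[[0,0,0,0.05,0],[0,0,0,0.1,0],[0,0,0,0.13,0],[0,0,0,0.15,0],[0,0,0,0.15,0]]' >/dev/null
python3 -c 'from h import *; togo((.5694,-.2366,.1685),8.26)'
python3 -m pendant '[[0,0,0,0.01,0],[0,0,0,0.01,0],[0,0,0,0.01,0]]' |grep -E "tcp|cont"
```

```text
t 24.75 tcp [ 0.57   -0.2375  0.17  ] yaw 8.28 tilt [-0.0002 -0.0002] togo [-0.005 -0.009  0.015] turn 0.0 w 0.498 F 30.0 [-0.3  0.2 -0.7]
tcp_pos: [0.5702, -0.2375, 0.1693]
contact_force: [0.0, -0.4, -1.0]
```

```bash

python3 -m pendant '[[0,0,0,0.008,0],[0,0,0,0.008,0],[0,0,0,0.008,0]]' |grep -E "tcp|cont"
python3 -m pendant '[[0,0,0,0.005,0],[0,0,0,0.005,0],[0,0,0,0.005,0]]' |grep -E "tcp|cont"
```

```text
tcp_pos: [0.5703, -0.2376, 0.1686]
contact_force: [-0.6, -0.1, -0.1]
tcp_pos: [0.5704, -0.2376, 0.1686]
contact_force: [-1.7, 0.1, 6.0]
```

```bash

python3 -m pendant '[[0.6,0,0,0,0],[0.75,0,0,0,0],[1,0,0,0,0],[1,0,0,0,0],[1,0,0,-0.1,0],[1,0,0,-0.4,0],[1,0,0,-0.8,0],[1,0,0,-0.9,0]]'
python3 -m pendant '[[1,0,0,-0.35,0.03],[1,0,-0.3,-0.5,0.06],[1,0,-0.7,-0.5,0.06],[1,0,-1,-0.5,0.06]]' >/dev/null
python3 -m pendant '[[1,0.2,-0.4,0,0],[1,0.6,-0.8,0,0],[1,1,-1,0,0]]' >/dev/null
python3 -m pendant '[[1,0,-0.4,0,0],[1,0,-0.8,0,0],[1,0,-1,0,0]]' >/dev/null
python3 -m pendant '[[1,0,-0.4,0,0],[1,0,-0.8,0,0],[1,0,-1,0,0],[1,0,-1,0,0]]' >/dev/null
python3 - <<'E'
from h import *
togo((.648,.2078,.150),5.4)
c=robot.capture("wrist"); w=cloud(c); z=w[...,2]
m=(abs(z-.193)<.003)&(np.hypot(w[...,0]-.648,w[...,1]-.208)<.04); print(m.sum(),cv2.minAreaRect((w[m][:,:2]*1000).astype(np.float32)))
c=robot.capture("scene"); cv2.imwrite("pics/s3.png",cv2.resize(c["frame"],(800,600)))
E
```

```text
clock: 26.45
tcp_pos: [0.5725, -0.2387, 0.2631]
orientation: [3.129, 0.227, 0.01]
contact_force: [0.8, -0.4, 1.3]
gripper_width: 0.998
grip_force: 0.0
 t 27.85 tcp [0.6244 0.1721 0.3077] yaw 5.79 tilt [-0.0005 -0.001 ] togo [ 0.271 -0.33   1.577] turn 0.009 w 1.003 F 0.0 [0.3 0.1 0.2]
1313 ((648.135009765625, 207.052001953125), (42.61659622192383, 42.419246673583984), 6.608686447143555)
```

View pics/s3.png

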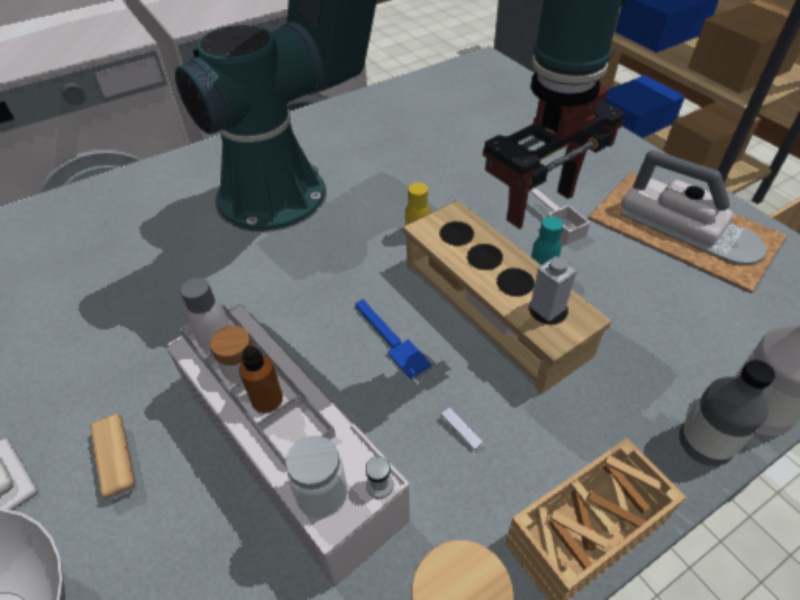

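Three supplies stand upright in bays 1–3 (205,310), (230,350), (262,380). Only the tin remains (555,290), turned about 6°, which matches the gripper.

```bash

python3 -m pendant '[[1,0.27,-0.3,0,-0.01],[1,0.27,-0.33,0,-0.01],[1,0.27,-0.33,0.3,-0.01],[1,0.27,-0.33,0.65,-0.01],[1,0.27,-0.33,0.95,-0.01],[1,0.27,-0.33,0.95,-0.01],[1,0.27,-0.33,0.95,-0.01]]' >/dev/null
python3 -c 'from h import *; togo((.648,.2078,.150),6)'
```

```text
t 28.65 tcp [0.6489 0.2034 0.2131] yaw 5.96 tilt [-0.001   0.0003] togo [-0.004 -0.045  0.631] turn -0.001 w 1.002 F 0.0 [-0.2  1.3  0.6]
```

```bash

python3 -m pendant '[[1,0,-0.04,0.2,0],[1,0,-0.04,0.45,0],[1,0,-0.04,0.62,0],[0.8,0,-0.04,0.62,0],[0.5,0,-0.04,0.62,0],[0,0,-0.04,0.62,0],[0,0,-0.04,0.62,0],[0,0,-0.04,0.62,0]]' >/dev/null
python3 -m pendant '[[0,0,0,0,0],[0,0,0,0,0],[0,0,0,0,0],[0,0,0,0,0]]'
python3 -m pendant '[[0,0,0,-0.15,0],[0,0,0,-0.35,0],[0,0,0,-0.55,0],[0,0,0,-0.7,0],[0,0,0,-0.7,0]]'
python3 -c 'from h import *; togo((.6396,-.2264,.1665),8.26)'
```

```text
clock: 29.85
tcp_pos: [0.6488, 0.2086, 0.1514]
orientation: [-3.137, -0.165, -0.001]
contact_force: [0.3, -1.0, 4.4]
gripper_width: 0.475
grip_force: 29.9
clock: 30.35
tcp_pos: [0.6499, 0.2092, 0.2238]
orientation: [-3.136, -0.165, -0.007]
contact_force: [1.1, -0.1, -0.5]
gripper_width: 0.478
grip_force: 29.9
 t 30.35 tcp [0.6499 0.2092 0.2238] yaw 6.04 tilt [ 0.0046 -0.0007] togo [-0.564  4.321  0.568] turn -0.049 w 0.478 F 29.9 [ 1.1 -0.1 -0.5]
```

```bash

python3 -m pendant '[[0,-0.05,0.2,0,0],[0,-0.1,0.45,0,0],[0,-0.15,0.75,0,0],[0,-0.2,1,0,0]]' >/dev/null
python3 -m pendant '[[0,-0.05,0.3,0,0],[0,-0.1,0.6,0,0],[0,-0.15,0.85,0,0],[0,-0.2,1,0,0]]' >/dev/null
python3 -m pendant '[[0,-0.05,0.3,0,0],[0,-0.1,0.6,0,0],[0,-0.15,0.85,0,0],[0,-0.15,1,0,0]]' >/dev/null
python3 -m pendant '[[0,0,0.3,0,-0.03],[0,0,0.6,0,-0.05],[0,0,0.85,0,-0.05],[0,0,1,0,-0.05],[0,0,1,0,-0.05],[0,0,1,0,-0.05]]' >/dev/null
python3 -c 'from h import *; togo((.6396,-.2264,.1665),8.26)'
```

```text
t 32.15 tcp [ 0.6355 -0.1939  0.2204] yaw 8.27 tilt [-0.0006 -0.0015] togo [-0.006  0.328  0.539] turn 0.0 w 0.479 F 29.9 [-0.1 -0.1 -1.1]
```

```bash

python3 -m pendant '[[0,-0.01,0.15,0,0],[0,-0.01,0.27,0,0],[0,-0.01,0.32,0,0],[0,-0.01,0.32,0,0],[0,-0.01,0.32,0.1,0],[0,-0.01,0.32,0.25,0],[0,-0.01,0.32,0.38,0],[0,-0.01,0.32,0.38,0]]' >/dev/null
python3 -m pendant '[[0,0,0,0.05,0],[0,0,0,0.1,0],[0,0,0,0.13,0],[0,0,0,0.15,0],[0,0,0,0.15,0]]' >/dev/null
python3 -c 'from h import *; togo((.6396,-.2264,.1665),8.26)'
python3 -m pendant '[[0,0,0,0.01,0],[0,0,0,0.01,0],[0,0,0,0.01,0]]' |grep -E "tcp|cont"
```

```text
t 33.45 tcp [ 0.6393 -0.2267  0.1677] yaw 8.28 tilt [-0.0002 -0.0002] togo [ 0.003 -0.002  0.012] turn 0.0 w 0.476 F 29.9 [ 0.6 -0.1 -1.5]
tcp_pos: [0.6395, -0.2267, 0.1671]
contact_force: [-0.6, -0.2, -1.1]
```

```bash

python3 -m pendant '[[0,0,0,0.008,0],[0,0,0,0.008,0],[0,0,0,0.008,0]]' |grep -E "tcp|cont"
python3 -m pendant '[[0,0,0,0.005,0],[0,0,0,0.005,0],[0,0,0,0.005,0]]' |grep -E "tcp|cont"
```

```text
tcp_pos: [0.6396, -0.2268, 0.1664]
contact_force: [-1.1, 1.0, 0.8]
tcp_pos: [0.6397, -0.2269, 0.1663]
contact_force: [-1.9, -0.1, 6.1]
```

```bash

python3 -m pendant '[[0.6,0,0,0,0],[0.75,0,0,0,0],[1,0,0,0,0],[1,0,0,0,0],[1,0,0,-0.1,0],[1,0,0,-0.4,0],[1,0,0,-0.8,0],[1,0,0,-0.9,0]]' >/dev/null
python3 -m pendant '[[1,0,0,-0.4,0],[1,0,-0.4,-0.6,0],[1,0,-0.8,-0.6,0],[1,0,-1,-0.6,0]]' >/dev/null
python3 -m pendant '[[1,0,-0.4,0,0],[1,0,-0.8,0,0],[1,0,-1,0,0],[1,0,-1,0,0]]' >/dev/null
python3 -m pendant '[[1,0,-0.4,0,0],[1,0,-0.8,0,0],[1,0,-1,0,0],[1,0,-1,0,0],[1,0,-1,0,0]]'
python3 - <<'E'
from h import *
c=robot.capture("scene"); cv2.imwrite("pics/s4.png",cv2.resize(c["frame"],(800,600)))
c=robot.capture("top"); w=cloud(c); cv2.imwrite("pics/t4.png",c["frame"]); z=w[...,2]
for n,p,zt,r in(("soft",(.4288,-.257),.234,.03),("tub",(.4991,-.2468),.186,.04),("drop",(.5694,-.2366),.238,.02),("tin",(.6396,-.2264),.208,.04)):
    m=(abs(z-zt)<.004)&(np.hypot(w[...,0]-p[0],w[...,1]-p[1])<r)
    if m.sum()>5: q=w[m].mean(0); d=q[:2]-[.5343,-.2418]; C,S=np.cos(.144),np.sin(.144); print(n,m.sum(),q.round(4),(d@[C,S]).round(4),(d@[-S,C]).round(4))
E
```

```text
clock: 36.45
tcp_pos: [0.5964, 0.0691, 0.3151]
orientation: [3.132, 0.227, -0.001]
contact_force: [1.3, -0.3, -0.2]
gripper_width: 1.0
grip_force: 0.0
soft 417 [ 0.4287 -0.2565  0.2342] -0.1066 0.0006
tub 656 [ 0.4992 -0.2464  0.1862] -0.0354 0.0005
drop 58 [ 0.5701 -0.2361  0.2369] 0.0362 0.0005
tin 351 [ 0.6367 -0.2234  0.2083] 0.104 0.0035
```

View pics/s4.png

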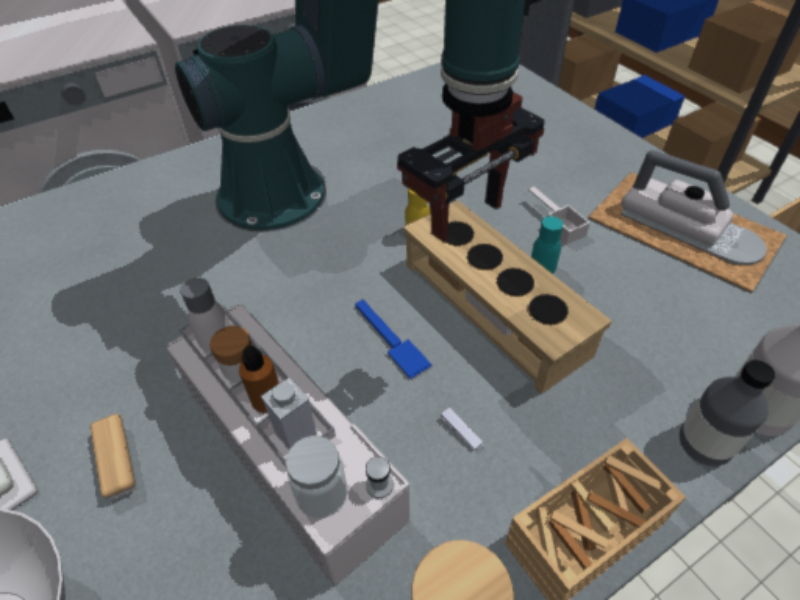

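All four stand upright within 4 mm of their bay centres, the jar hasn't moved, and the gripper is clear.

```bash
python3 -c 'from rig import robot; print(robot.hand_in())'
```

```text
the job is handed in; nothing more can be done
None
```

I moved the softener, tub, dropper and tin into the four bays in that order from front to back and handed the job in (no verdict came back): the last pictures showed all four upright within 4 mm of their bay centres, with the jar where it stood.

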